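Clear the clipboard and hold its clip open

TASK

I want to change the count sheet on the clipboard: take the violin shoulder rest off it and lay it, pad down as it is now, flat in the open cardboard tray without dropping it. Then press down the thumb lever of the clipboard's spring clip until the jaw stands at least 10 mm open, and finish while still holding it open like that, so that I can pull the old sheet out and slip the new one in. Don't push the clipboard away or lean on it with your weight, and leave the other shoulder rest, the two boxes and the drinks can where they are.

Things in the scene. Friction and masses are not known exactly. Their poses are not given: they have to be found in the camera images.
- clipboard: A4 clipboard loose on the desk, brown hardboard 315 x 230 x 4 mm, 0.75 kg, white sheet on it (top 5 mm above the desk). Origin: centre of the board's underside; x along the 315 mm, z up. Its steel spring clip stands near the -x end, the end nearer the robot; the hinge pin lies along y at x = -112 mm, 17 mm above the underside.
- clip (a joint): Clip angle (rad) about the pin: 0 = shut on the paper by its spring, 0.5 = stop, jaw 15 mm open; 0.345 opens the jaw 10 mm, 0.42 12 mm. Springs back when let go. Straight down on the lever 30 mm from the pin it takes about 6 N to start, 12 N at 0.42.
- lever (a point): Middle of the top face of the clip's steel thumb lever, 28 mm from the pin: a plate 104 mm wide (along the board's y), 3 mm thick, rising from the pin towards the board's -x end at 30 degrees when shut, with a rolled edge 35 mm from the pin (its top then 37 mm above the desk). Pressed, it swings about the pin; at 0.5 rad it lies nearly level, top about 20 mm above the desk, still over the board.
- jaw (a point): Middle of the clip's jaw edge, 28 mm from the hinge pin towards the sheet; on the sheet when shut, rises as the clip opens.
- rest: Violin shoulder rest lying across the clipboard's sheet: black bar 220 mm long, 0.11 kg, on its foam pad, two rubber fork feet pointing up. Origin: centre of its underside; x along its length, z up. Middle 94 mm of the bar: 38 mm wide, 14 mm thick, flat underneath; beyond that it curves up a little; fork feet at x = +-96 mm, up to 64 mm high, 70 mm wide (+x) and 55 mm (-x).
- tray: Open stock tray of brown cardboard, 300 x 180 mm outside and 50 mm high, walls and floor 5 mm, fixed, empty, left or right of the clipboard. Origin: centre of its underside; x along the 300 mm length.
- spare_rest: A second, identical shoulder rest lying on the black catalogue on the other side; not to be touched. Origin and axes as for the rest.
- rosin_box: Bystander: small brown box 62 x 42 x 30 mm on the catalogue. Origin: centre of its underside.
- mute_box: Bystander: white box 82 x 48 x 34 mm on the catalogue. Origin: centre of its underside.
- can: Bystander: drinks can, 66 mm across, 115 mm high. Origin: centre of its underside.

How it is judged:
On the way, in this order (a step that is already met when the one before it is completed fails the run):
1. the shoulder rest lies flat in the tray, let go (x of rest in the frame of tray between -0.055 and 0.055 m and y of rest in the frame of tray between -0.075 and 0.075 m and z of rest in the frame of tray below 0.016 m and angle between rest's own z axis and vertical below 0.2 rad and linear speed of rest below 0.05 m/s and contact force between each of the fingers, the arm and rest below 0.1 N), for 0.2 s.
2. the clip's jaw is held at least 10 mm open by the robot (value of joint clip above 0.345 rad and contact force between the fingers and clipboard above 2 N), for 0.5 s.
At the end, for the whole second after the job is handed in: The robot still presses on the clip (more than 2 N) and holds it steady at 0.345 rad or more (jaw at least 10 mm open); the clipboard lies flat within 40 mm of where it was; the shoulder rest lies flat, pad down, on the tray's floor inside its walls, let go and at rest (all of step 1 and all of step 2 and velocity of joint clip between -0.05 and 0.05 rad/s and angle between clipboard's own z axis and vertical below 0.05 rad and distance of clipboard from where it was at the start of the episode below 0.04 m); the arm keeps its last pose, push and grip.
It fails at once if the shoulder rest is dropped or thrown (moves faster than 0.7 m/s while not held) (contact force between the fingers and rest below 0.05 N and linear speed of rest above 0.7 m/s).
It fails at once if the clipboard is pushed more than 40 mm away (distance of clipboard from where it was at the start of the episode above 0.04 m).
It fails at once if the clipboard or clip is leaned on with more than 45 N (contact force between the fingers and clipboard above 45 N).
It fails at once if the other shoulder rest, a box or the can is moved more than 25 mm (distance of any of spare_rest, rosin_box, mute_box, can from where it was at the start of the episode above 0.025 m).
It also fails if it takes over 59 s, if anything falls off the work surface, if the arm or the gripper's body presses on something with over 40 N, if the wrist force passes 120 N, or if a joint passes its speed limit or range.

ROBOT

A 6-joint arm with a two-finger parallel gripper is mounted at the origin on the work surface. World frame = base frame: x ahead of the robot, y to its left, z up, the work surface at z = 0. Lengths are in m, angles in rad, forces in N, time in s.
With the tool pointing down it reaches from about 0.425 to 0.925 m from the base axis. Payload 12.5 kg.
Tool frame: the origin (TCP) lies midway between the tips of the shut fingers; the grasp point (between the pads) lies 19 mm behind it (manip.grip_depth is the distance from the TCP to the grasp point, in m); x points along the fingers, y is the direction in which the jaws open and shut, and the axes are right-handed (so a half turn about x gives the same grasp; the last joint's range is limited). The gripper opens to 85 mm and grips with 20 to 120 N. Pads are 22 mm wide; open, the fingers measure 114 mm over their backs; the gripper's body (76 mm by 85 mm) begins 54 mm behind the grasp point. The pads swing forward as they close: fully open they stand 13 mm farther back than shut.
Start: joints at [-1.212, 0.491, 1.559, -0, 1.092, -0.106], TCP at [0.28, -0.559, 0.231] pointing down, gripper open.
Joint ranges: [-3.1, 3.1], [-0.84, 2.19], [0.05, 2.79], [-1.13, 4.28], [0.06, 2.93], [-2.69, 2.69]. Speed limits (rad/s): [2.22, 2.22, 2.79, 3.14, 3.14, 3.14].

INTERFACE

Orientations are given as [roll, pitch, yaw] about the fixed x, y, z axes, in that order (R = Rz(yaw) Ry(pitch) Rx(roll)).
In Python, from plant import status, viewer, job, manip gives the robot as it stands. The module is installed in compiled form; this text tells all that it offers.
- The arm moves only by the shell command python3 -m inch 'ROWS'. ROWS is JSON, a list of rows, each a list of 7 numbers: the shift along the tool's x, y, z in m, then the turn, a rotation vector about the tool's x, y, z in degrees, then the gripper's target within -1 to 1 (fully open at 1, half-way at 0, shut at -1). A call has 1 to 10 rows; each row is the pose to reach, as a shift and turn from the pose commanded when the call began, along the tool's axes at that moment; what a row does not reach only later rows make up. A row lasts 1/12 s, in which the tool goes at most 41.7 mm and 7.16 degrees, less where a joint would pass 70% of its speed; a pose out of reach is approached as far as the arm can. A call with a gripper value outside its range is refused whole. The fingers move at their own pace and stop on an object; the grip force is fixed at half the most. Time passes only in rows, so rows that repeat a pose let the fingers close. It gives the time, the measured TCP pose, the force and the opening at its end, in the units of the state.
- status.observe(): the state, without advancing time (a new reading comes with each control period).
- viewer.snapshot(name): name is "scene" or "top" or "wrist"; returns (picture, depth): 480x640x3 uint8, red, green, blue; 480x640 float32, m along the optical axis (not along the pixel's ray), 0 where there is no reading.
- viewer.camera_info(name): a dict with "mtx" (3x3 intrinsics, pixels), "k1" (the pictures are not rectified: a ray, as slopes to the right and down, at radius r is drawn at 1 + k1 r^2 times it, then the intrinsics apply), "rvec" (rotation vector, rad) and "tvec" (3), from world to camera coordinates, as OpenCV has them. Camera axes: x right, y down, z forward; pixel columns grow to the right and rows downward; lengths in m; the calibration is good to about 2 mm. A picture is of the moment at which its call begins: read the wrist's pose just before it. camera_info takes no time and is no camera call; for the wrist camera it gives the pose at the moment of the call.
- job.close_job(): hands the job in, once; it reports no verdict.
The state is a dict: "time_s": time; "qpos": joint angles; "joint_velocities": joint speeds; "joint_torque": joint torques, N m; "position": TCP position; "eef_rot": TCP orientation; "force": force on the tool from outside, world axes, zero at the start; "moment": the same for the moment, N m; "grip_width": finger opening in m.
Only numpy, scipy, OpenCV 4.12 (cv2) and the standard library are available. Lean on these libraries where they do the work, as an engineer would, in place of code of your own. Each camera call takes 0.05 s, during which the arm holds its last target. There are 200 camera calls.

## Working session

There is one attempt and no reset: what is moved stays moved. The work goes in short steps, Python scripts to look and compute and a shell command to move; the robot and the scene stay as the last step left them, time stands still between calls to the robot, and variables do not carry over. Pictures are saved under pics/ and viewed, about 8 in all and at most 12, crops included, and the job is handed in when it is done.

```bash
mkdir -p pics; cat > h.py <<'E'
import numpy as np, cv2
from plant import status, viewer, job, manip
def snap(n,save=None):
    ci=viewer.camera_info(n); p,d=viewer.snapshot(n)
    if save: cv2.imwrite('pics/'+save,p[:,:,::-1])
    np.savez(''+n+'.npz',p=p,d=d,**{k:np.array(v) for k,v in ci.items()})
    return p,d,ci
def load(n): 
    z=np.load(''+n+'.npz'); return z['p'],z['d'],z
def world(ci,d,uv):
    uv=np.array(uv,float).reshape(-1,2); K=np.array(ci['mtx']); 
    s=cv2.undistortPoints(uv.reshape(-1,1,2),K,np.array([float(ci['k1']),0,0,0,0])).reshape(-1,2)
    z=np.array([d[int(round(v)),int(round(u))] for u,v in uv])
    c=np.c_[s*z[:,None],z]; R=cv2.Rodrigues(np.array(ci['rvec'],float))[0]
    return (c-np.array(ci['tvec']).reshape(1,3))@R
def cloud(ci,d):
    h,w=d.shape; u,v=np.meshgrid(np.arange(w),np.arange(h))
    return world(ci,d,np.c_[u.ravel(),v.ravel()]).reshape(h,w,3)
E
python3 - <<'E'
from h import *
print(status.observe()); print(manip.grip_depth)
snap('top','top.png'); snap('scene','scene.png')
for n in('top','scene'):
    c=viewer.camera_info(n); print(n,c)
E
```

```text
{'time_s': 0.0, 'qpos': array([-1.21160854e+00,  4.91547112e-01,  1.55950121e+00,  7.02931397e-06,
        1.09170357e+00, -1.05618613e-01]), 'joint_velocities': array([-0.00053954,  0.00259719,  0.00109631,  0.00098509, -0.00066613,
       -0.00101507]), 'joint_torque': array([-2.58668588e-03, -6.18447661e+01, -2.61596310e+01, -2.55475115e-04,
        3.95257943e-03, -1.06281695e-05]), 'position': array([ 0.28007851, -0.55845019,  0.23071765]), 'eef_rot': array([-1.68179269,  1.56963707,  1.92460313]), 'force': array([ 0.47641315, -0.27861357,  0.52172531]), 'moment': array([ 0.02712793,  0.04179663, -0.01600307]), 'grip_width': 0.08524519392476407}
0.0187
top {'mtx': array([[602.56196603,   0.        , 316.68415963],
       [  0.        , 602.56196603, 240.27081488],
       [  0.        ,   0.        ,   1.        ]]), 'k1': 0.006618211484013423, 'rvec': array([ 2.15887893, -2.14071116,  0.13445507]), 'tvec': array([0.01965763, 0.54635449, 1.57947102])}
scene {'mtx': array([[523.29068309,   0.        , 319.46842425],
       [  0.        , 523.29068309, 234.43976917],
       [  0.        ,   0.        ,   1.        ]]), 'k1': -0.09680137593223037, 'rvec': array([ 1.96471085,  1.19614126, -0.55705255]), 'tvec': array([-0.26893417, -0.25202915,  1.65338198])}
```

View pics/top.png

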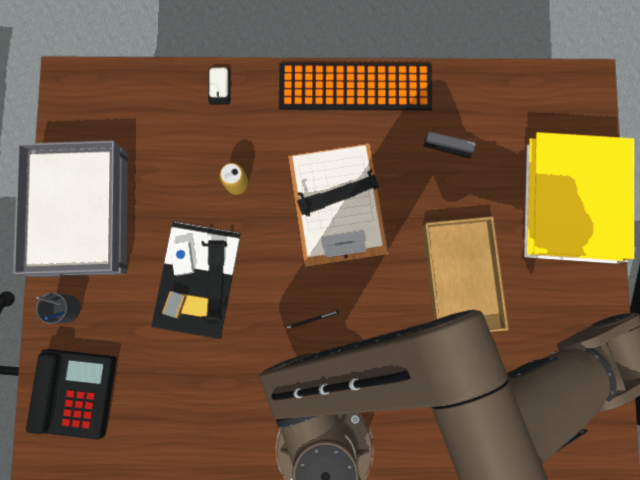

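View pics/scene.png

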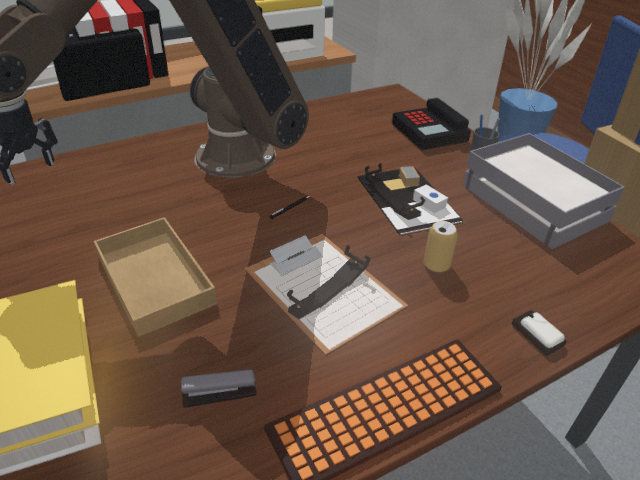

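The top view shows the clipboard at (338,205), the rest across it at about (338,192) and the clip at (345,243). The tray is to the right at (466,275), and the catalogue, can and boxes are to the left.

```bash
python3 - <<'E'
from h import *
p,d,ci=load('top'); 
c=cv2.resize(p[135:275,280:460],None,fx=4,fy=4,interpolation=cv2.INTER_CUBIC); cv2.imwrite('pics/c1.png',c[:,:,::-1])
W=cloud(ci,d)
# raised stuff over clipboard
reg=np.zeros(d.shape,bool); reg[140:270,285:390]=1
dark=(p.max(2)<70)&reg
m=dark&(W[...,2]>0.012)
q=W[m]; print('rest pts',len(q),np.percentile(q[:,2],[1,10,50,90,99]))
print(cv2.minAreaRect(q[:,:2].astype(np.float32)))
for a in [(290,157),(369,146),(386,253),(306,264),(426,222),(492,218),(507,329)]: print(a,world(ci,d,[a])[0].round(3))
t=W[200:350,415:520].reshape(-1,3); t=t[(t[:,2]>.035)&(t[:,2]<.06)]
print('tray rim',len(t),cv2.minAreaRect(t[:,:2].astype(np.float32)))
print('desk z',np.median(W[290:310,250:280,2]))
k=W[225:260,315:375].reshape(-1,3);k=k[k[:,2]>.015];print('clip',k.mean(0),cv2.minAreaRect(k[:,:2].astype(np.float32)),k[:,2].max())
E
```

```text
rest pts 1065 [0.01259745 0.01569929 0.02268973 0.0459752  0.07058446]
((0.5624291896820068, 0.015745341777801514), (0.18466037511825562, 0.4188786745071411), 67.16191101074219)
(290, 157) [0.783 0.101 0.006]
(369, 146) [ 0.818 -0.119  0.001]
(386, 253) [ 0.517 -0.165  0.004]
(306, 264) [0.485 0.053 0.001]
(426, 222) [ 0.605 -0.276 -0.005]
(492, 218) [ 0.609 -0.444  0.045]
(507, 329) [ 0.316 -0.473  0.049]
tray rim 865 ((0.4540700912475586, -0.36903810501098633), (0.3003336489200592, 0.18360640108585358), 5.559320449829102)
desk z -0.0007594132205774348
clip [ 0.52903256 -0.04947439  0.04195339] ((0.4826510548591614, -0.01721063256263733), (0.10747142881155014, 0.28415969014167786), 58.21804428100586) 1.6377438232635722
```

View pics/c1.png

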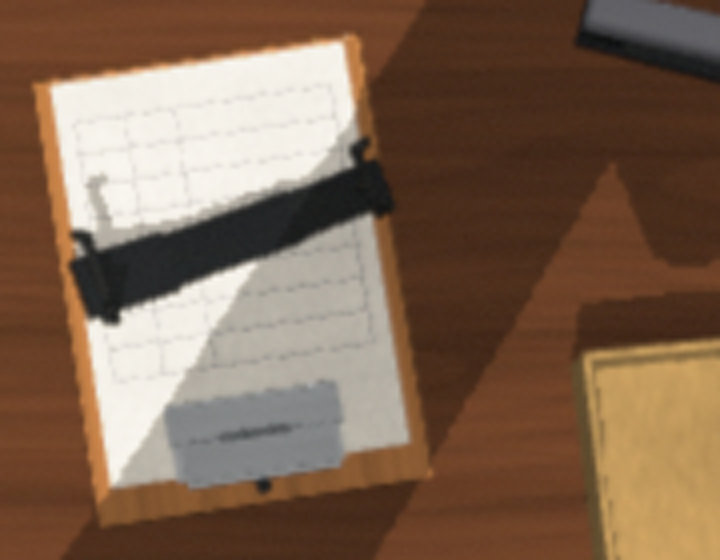

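```bash
cat >> h.py <<'E'
from scipy.spatial.transform import Rotation as Ro
def Rcur(): return Ro.from_euler('xyz',status.observe()['eef_rot'])
def target(yaw): # tool x down, tool y axis horizontal at heading yaw (rad)
    x=np.array([0,0,-1.]); y=np.array([np.cos(yaw),np.sin(yaw),0]); return Ro.from_matrix(np.c_[x,y,np.cross(x,y)])
def plan(pos,yaw):
    s=status.observe(); R=Rcur(); best=min((target(yaw),target(yaw+np.pi)),key=lambda T:(R.inv()*T).magnitude())
    print('shift',(R.inv().apply(np.array(pos)-s['position'])).round(4),'turn',np.degrees((R.inv()*best).as_rotvec()).round(2))
    print('R',R.as_matrix().round(3).tolist())
E
python3 - <<'E'
from h import *
p,d,ci=load('top'); W=cloud(ci,d)
reg=np.zeros(d.shape,bool); reg[170:220,295:382]=1
m=(p.max(2)<60)&reg&(W[...,2]>.012)&(W[...,2]<.03)
n,l,st,ce=cv2.connectedComponentsWithStats(m.astype(np.uint8)); i=1+np.argmax(st[1:,4])
q=W[l==i][:,:2]; 
c0=q.mean(0); print(len(q),c0)
v=np.linalg.svd(q-c0)[2][0]; v*=np.sign(v[1]); 
for _ in range(3):
    a=(q-c0)@v; b=(q-c0)@np.array([-v[1],v[0]]); 
    k=abs(a)<.06; A=np.polyfit(a[k],b[k],1); th=np.arctan2(v[1],v[0])+np.arctan(A[0]); v=np.array([np.cos(th),np.sin(th)])
print('yaw',np.degrees(th),'a',a.min(),a.max(),'b',np.percentile(b[k],[1,50,99]))
M=(p.max(2)<60)&reg&(W[...,2]>.012); Q=W[M]; a=(Q[:,:2]-c0)@v; b=(Q[:,:2]-c0)@np.array([-v[1],v[0]])
print('high ends'); 
for s in (1,-1):
    k=(a*s>.08)&(Q[:,2]>.03)&(a*s<.13); print(k.sum(),a[k].min(),a[k].max(),np.percentile(b[k],[2,98]),Q[k,2].max())
k=abs(a)<.04; print('z mid',np.median(Q[k,2]))
plan([.66,-.03,.2],th+np.pi/2)
E
```

```text
779 [ 0.67552774 -0.02973135]
yaw 110.42900308648008 a -0.09640642343908178 0.08857609659831511 b [-0.01745373  0.00024557  0.01781789]
high ends
105 0.08333716984466336 0.10774473778173665 [-0.02562277  0.03060604] 0.07384943310902461
99 -0.11199686373311929 -0.08877688219684413 [-0.02202523  0.02462926] 0.07323796969075984
z mid 0.01855483451989019
shift [ 0.0312 -0.3021 -0.5765] turn [-8.38e+01 -5.00e-02  4.00e-02]
R [[-0.0, 0.448, -0.894], [0.001, -0.894, -0.448], [-1.0, -0.001, -0.0]]
```

```bash
python3 -m inch '[[0.02,-0.19,-0.36,-60,0,0,1],[0.02,-0.19,-0.36,-60,0,0,1],[0.02,-0.19,-0.36,-60,0,0,1],[0.02,-0.19,-0.36,-60,0,0,1],[0.02,-0.19,-0.36,-60,0,0,1],[0.02,-0.19,-0.36,-60,0,0,1],[0.02,-0.19,-0.36,-60,0,0,1],[0.02,-0.19,-0.36,-60,0,0,1],[0.02,-0.19,-0.36,-60,0,0,1],[0.02,-0.19,-0.36,-60,0,0,1]]'
python3 -c "
from h import *
plan([.676,-.032,.2],np.radians(20.4))"
```

```text
time_s: 0.93
position: [0.5179, -0.2249, 0.211]
eef_rot: [-2.535, 1.57, 2.123]
force: [-0.2, -0.2, -0.5]
grip_width: 0.086
shift [ 0.0111  0.1473 -0.2012] turn [-2.352e+01 -2.000e-02  1.000e-02]
R [[-0.0, 0.999, -0.054], [0.0, -0.054, -0.999], [-1.0, -0.0, -0.0]]
```

```bash
python3 -m inch '[[0.011,0.147,-0.201,-23.5,0,0,1],[0.011,0.147,-0.201,-23.5,0,0,1],[0.011,0.147,-0.201,-23.5,0,0,1],[0.011,0.147,-0.201,-23.5,0,0,1],[0.011,0.147,-0.201,-23.5,0,0,1],[0.011,0.147,-0.201,-23.5,0,0,1],[0.011,0.147,-0.201,-23.5,0,0,1],[0.011,0.147,-0.201,-23.5,0,0,1],[0.011,0.147,-0.201,-23.5,0,0,1]]'
python3 - <<'E'
from h import *
p,d,ci=snap('wrist','w1.png')
W=cloud(ci,d); M=(p.max(2)<60)&(W[...,2]>.012)&(W[...,2]<.03)&(np.hypot(W[...,0]-.676,W[...,1]+.032)<.06)
q=W[M]; print(M.sum(),q[:,:2].mean(0),np.median(q[:,2]))
c=np.array([.676,-.032]);th=np.radians(110.4)
for _ in range(2):
    v=np.array([np.cos(th),np.sin(th)]);n=np.array([-v[1],v[0]]);a=(q[:,:2]-c)@v;b=(q[:,:2]-c)@n
    k=abs(a)<.04; lo=[];
    xs=np.linspace(-.035,.035,8); e=[(np.percentile(b[abs(a-x)<.005],2)+np.percentile(b[abs(a-x)<.005],98))/2 for x in xs]
    A=np.polyfit(xs,e,1); print(A,np.degrees(th)); c=c+A[1]*n; th+=np.arctan(A[0])
print('width',np.percentile(b[k],[2,98]),c,np.degrees(th))
plan([c[0],c[1],.2],th+np.pi/2)
E
```

```text
time_s: 1.68
position: [0.6749, -0.0356, 0.1997]
eef_rot: [-1.822, 1.57, -3.041]
force: [0.4, 0.3, -0.3]
grip_width: 0.0853
6041 [ 0.67560092 -0.02752054] 0.018788669502233946
[ 0.00436165 -0.00126363] 110.4
[-1.08113049e-04 -1.09435780e-05] 110.64990234186953
width [-0.01767976  0.01764339] [ 0.67719462 -0.03155567] 110.6437079204815
shift [ 0.0001  0.0039 -0.0035] turn [-0.55 -0.01  0.05]
R [[-0.001, 0.939, 0.344], [-0.0, 0.344, -0.939], [-1.0, -0.001, -0.0]]
```

View pics/w1.png

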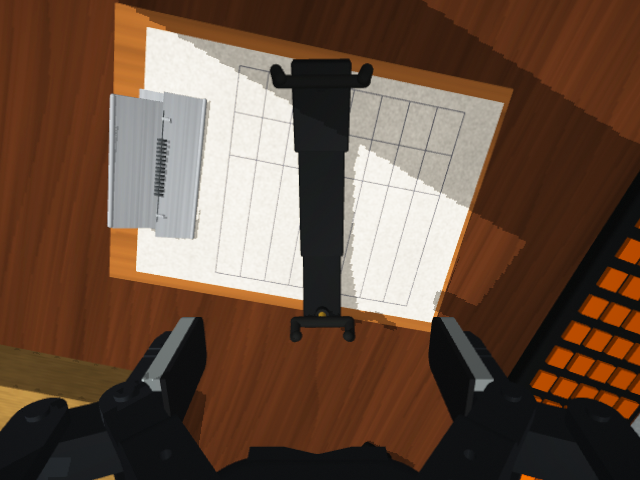

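The wrist view shows the rest centred at column 322, its wide fork at the top (row 72) and its narrow fork at row 325. The clip is at left: lever edge at column 110, rows 95–228, and pin at about (162,168). I'll refine the positions from these.

```bash
python3 - <<'E'
from h import *
p,d,ci=load('wrist')
for n,a in dict(step1=(322,152),step2=(322,257),f1=(322,85),f2=(322,320),lev1=(113,100),lev2=(112,223),pinmid=(162,168),jaw1=(204,102),jaw2=(194,235),cA=(510,92),cB=(432,326),cC=(112,275),cD=(120,8)).items(): print(n,world(ci,d,[a])[0].round(4))
plan([.677,-.0315,.06],np.radians(20.6))
E
```

```text
step1 [0.6627 0.0093 0.0178]
step2 [ 0.6944 -0.0759  0.019 ]
f1 [0.6453 0.0553 0.0472]
f2 [ 0.7103 -0.1195  0.0472]
lev1 [ 0.5057 -0.0068  0.0354]
lev2 [ 0.5222 -0.1007  0.0354]
pinmid [ 0.545  -0.0476  0.0195]
jaw1 [0.5613 0.0124 0.0085]
jaw2 [ 0.5805 -0.1015  0.0036]
cA [0.7881 0.1035 0.0041]
cB [ 0.7133 -0.0154  0.2138]
cC [ 0.5187 -0.1663  0.0035]
cD [0.4851 0.0545 0.0049]
shift [ 0.1401  0.0038 -0.0036] turn [-0.5  -0.01  0.05]
R [[-0.001, 0.939, 0.344], [-0.0, 0.344, -0.939], [-1.0, -0.001, -0.0]]
```

```bash
python3 -m inch '[[0.03,0.004,-0.002,-0.5,0,0,1],[0.07,0.004,-0.002,-0.5,0,0,1],[0.11,0.004,-0.002,-0.5,0,0,1],[0.14,0.004,-0.002,-0.5,0,0,1],[0.16,0.004,-0.002,-0.5,0,0,1],[0.175,0.004,-0.002,-0.5,0,0,1],[0.184,0.004,-0.002,-0.5,0,0,1],[0.19,0.004,-0.002,-0.5,0,0,1],[0.194,0.004,-0.002,-0.5,0,0,1],[0.194,0.004,-0.002,-0.5,0,0,1]]'
```

```text
time_s: 2.57
position: [0.6784, -0.0327, 0.0064]
eef_rot: [0.732, 1.571, -0.479]
force: [0.2, 0.0, 0.3]
grip_width: 0.0857
```

```bash
python3 -m inch '[[0,0,0,0,0,0,0.4],[0,0,0,0,0,0,0.2],[0,0,0,0,0,0,0.1],[0,0,0,0,0,0,0],[0,0,0,0,0,0,-0.5],[0,0,0,0,0,0,-1],[0,0,0,0,0,0,-1],[0,0,0,0,0,0,-1]]'
python3 - <<'E'
from h import *
p,d,ci=snap('wrist','w2.png')
E
```

```text
time_s: 3.23
position: [0.6788, -0.0322, 0.0072]
eef_rot: [0.993, 1.57, -0.218]
force: [-1.6, 0.8, 5.6]
grip_width: 0.0361
```

View pics/w2.png

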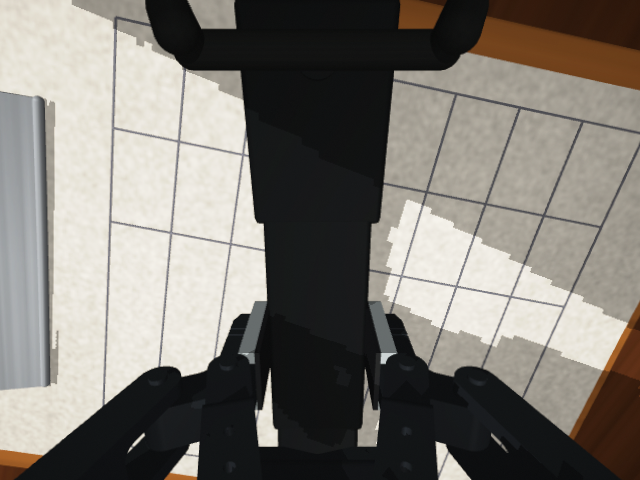

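The fingers (tips at about (255,310) and (380,310)) straddle the middle of the bar, and the opening is 36 mm with a light touch on the sheet. I'll lift it slowly.

```bash
python3 -m inch '[[-0.003,0,0,0,0,0,-1],[-0.01,0,0,0,0,0,-1],[-0.02,0,0,0,0,0,-1],[-0.035,0,0,0,0,0,-1],[-0.055,0,0,0,0,0,-1],[-0.08,0,0,0,0,0,-1],[-0.11,0,0,0,0,0,-1],[-0.14,0,0,0,0,0,-1],[-0.16,0,0,0,0,0,-1],[-0.16,0,0,0,0,0,-1]]'
python3 - <<'E'
from h import *
p,d,ci=snap('top')
print(status.observe()['force'])
W=cloud(ci,d)
r=W[200:350,415:520].reshape(-1,3); t=r[(r[:,2]>.04)&(r[:,2]<.056)]
print('tray',cv2.minAreaRect(t[:,:2].astype(np.float32)))
plan([.455,-.369,.17],np.radians(5.6+90)); plan([.455,-.369,.17],np.radians(5.6-90)); 
E
```

```text
time_s: 4.12
position: [0.6801, -0.0324, 0.1722]
eef_rot: [1.059, 1.563, -0.152]
force: [0.5, -1.0, -0.9]
grip_width: 0.0363
[-0.38703198 -0.75464999 -1.5547751 ]
tray ((0.45382216572761536, -0.369177907705307), (0.30090591311454773, 0.1830889880657196), 6.030585765838623)
shift [-0.0013 -0.3285  0.2361] turn [-74.97   0.28  -0.12]
R [[0.005, 0.936, 0.352], [-0.001, 0.352, -0.936], [-1.0, 0.004, 0.002]]
shift [-0.0013 -0.3285  0.2361] turn [-74.97   0.28  -0.12]
R [[0.005, 0.936, 0.352], [-0.001, 0.352, -0.936], [-1.0, 0.004, 0.002]]
```

```bash
python3 -m inch '[[0,-0.015,0.01,-4,0,0,-1],[0,-0.045,0.03,-10,0,0,-1],[0,-0.075,0.055,-17,0,0,-1],[0,-0.105,0.075,-24,0,0,-1],[0,-0.135,0.097,-31,0,0,-1],[0,-0.165,0.119,-38,0,0,-1],[0,-0.195,0.14,-45,0,0,-1],[0,-0.22,0.158,-51,0,0,-1],[0,-0.235,0.17,-55,0,0,-1],[0,-0.235,0.17,-55,0,0,-1]]'
python3 -c "
from h import *
print(status.observe()['qpos'].round(2));plan([.454,-.369,.17],np.radians(5.7+90))"
```

```text
time_s: 5.0
position: [0.5162, -0.2768, 0.1655]
eef_rot: [-3.14, 1.569, 2.893]
force: [0.4, -0.5, -1.6]
grip_width: 0.0362
[-0.6   0.51  1.73 -0.    0.9  -1.93]
shift [-0.0045 -0.1047 -0.0375] turn [-2.002e+01 -9.000e-02 -2.000e-02]
R [[-0.002, 0.247, 0.969], [0.0, 0.969, -0.247], [-1.0, -0.0, -0.002]]
```

```bash
python3 -m inch '[[0,-0.02,-0.007,-4,0,0,-1],[0,-0.05,-0.018,-10,0,0,-1],[0,-0.08,-0.029,-16,0,0,-1],[0,-0.1,-0.036,-19,0,0,-1],[0,-0.105,-0.0375,-20,0,0,-1],[0,-0.105,-0.0375,-20,0,0,-1],[0,-0.105,-0.0375,-20,0,0,-1],[0,-0.105,-0.0375,-20,0,0,-1]]'
python3 - <<'E'
from h import *
plan([.454,-.369,.007],np.radians(5.7+90)); print(status.observe()['qpos'].round(2))
p,d,ci=snap('top'); p2,_,_=snap('scene')
c=cv2.resize(p[190:350,400:540],None,fx=3,fy=3); e=cv2.resize(p2[180:360,60:260],None,fx=2.6,fy=2.667)[:480]
h=min(len(c),len(e)); cv2.imwrite('pics/m1.png',np.hstack([c[:h],e[:h]])[:,:800,::-1])
E
```

```text
time_s: 5.67
position: [0.4564, -0.3656, 0.1659]
eef_rot: [2.132, 1.57, 2.23]
force: [0.1, 0.2, -1.5]
grip_width: 0.0362
shift [ 0.1589 -0.0033 -0.0027] turn [-0.1  -0.02 -0.04]
R [[-0.0, -0.098, 0.995], [0.001, 0.995, 0.098], [-1.0, 0.001, -0.0]]
[-0.79  0.51  1.73  0.    0.9  -2.46]
```

View pics/m1.png

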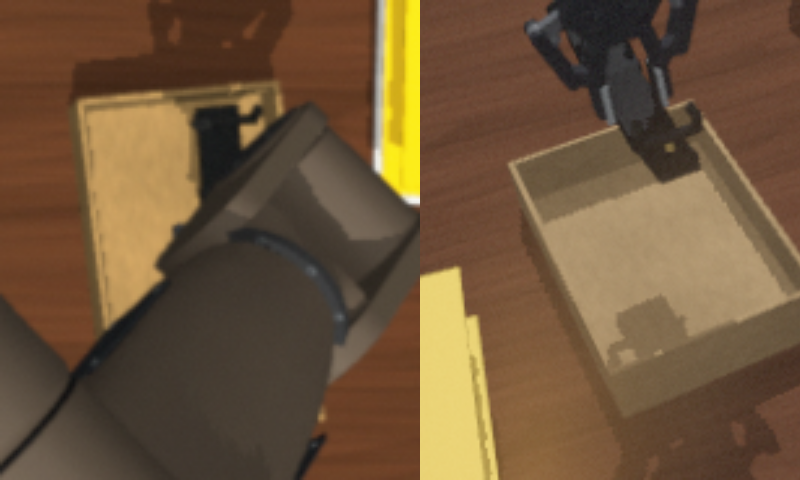

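Both views show the rest held level and lined up over the tray. I'll lower it next, slowing down near the floor.

```bash
python3 -m inch '[[0.02,-0.003,-0.003,0,0,0,-1],[0.05,-0.003,-0.003,0,0,0,-1],[0.08,-0.003,-0.003,0,0,0,-1],[0.105,-0.003,-0.003,0,0,0,-1],[0.125,-0.003,-0.003,0,0,0,-1],[0.138,-0.003,-0.003,0,0,0,-1],[0.145,-0.003,-0.003,0,0,0,-1],[0.15,-0.003,-0.003,0,0,0,-1],[0.15,-0.003,-0.003,0,0,0,-1],[0.15,-0.003,-0.003,0,0,0,-1]]'
python3 -m inch '[[0.001,0,0,0,0,0,-1],[0.002,0,0,0,0,0,-1],[0.003,0,0,0,0,0,-1],[0.004,0,0,0,0,0,-1],[0.005,0,0,0,0,0,-1],[0.006,0,0,0,0,0,-1],[0.006,0,0,0,0,0,-1],[0.006,0,0,0,0,0,-1]]'
```

```text
time_s: 6.6
position: [0.4537, -0.3698, 0.0169]
eef_rot: [-0.915, 1.57, -0.817]
force: [0.8, 0.2, -1.1]
grip_width: 0.0359
time_s: 7.27
position: [0.4533, -0.3698, 0.0102]
eef_rot: [2.806, 1.571, 2.905]
force: [-0.6, 0.3, -0.4]
grip_width: 0.036
```

```bash
python3 -m inch '[[0.001,0,0,0,0,0,-1],[0.002,0,0,0,0,0,-1],[0.003,0,0,0,0,0,-1],[0.003,0,0,0,0,0,-1],[0.003,0,0,0,0,0,-1]]'
```

```text
time_s: 7.68
position: [0.4533, -0.3698, 0.0072]
eef_rot: [-2.576, 1.571, -2.477]
force: [-0.2, -0.2, -0.9]
grip_width: 0.0363
```

```bash
python3 -m inch '[[0.0005,0,0,0,0,0,-1],[0.001,0,0,0,0,0,-1],[0.0015,0,0,0,0,0,-1],[0.002,0,0,0,0,0,-1],[0.002,0,0,0,0,0,-1]]'
```

```text
time_s: 8.1
position: [0.4534, -0.3699, 0.0071]
eef_rot: [-0.967, 1.57, -0.869]
force: [-4.7, 3.7, 20.7]
grip_width: 0.0363
```

```bash
python3 -m inch '[[-0.0015,0,0,0,0,0,-1],[-0.0015,0,0,0,0,0,-1],[-0.0015,0,0,0,0,0,0],[-0.0015,0,0,0,0,0,0.2],[-0.0015,0,0,0,0,0,0.4],[-0.0015,0,0,0,0,0,0.6],[-0.0015,0,0,0,0,0,0.6],[-0.0015,0,0,0,0,0,0.6],[-0.0015,0,0,0,0,0,0.6]]'
python3 -c "
from h import *
snap('wrist','w3.png')"
```

```text
time_s: 8.85
position: [0.4533, -0.3698, 0.0067]
eef_rot: [-2.039, 1.571, -1.94]
force: [0.5, 0.1, 0.0]
grip_width: 0.0685
```

View pics/w3.png

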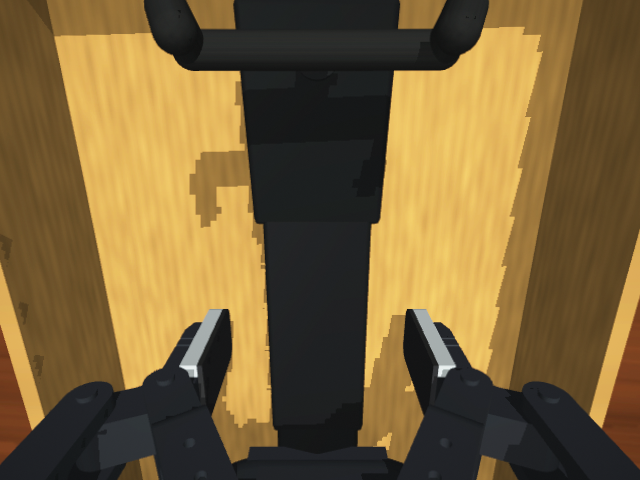

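The rest lies flat in the tray with its forks up, and the fingers stand clear of the bar on both sides. I'll retract straight up.

```bash
python3 -m inch '[[-0.004,0,0,0,0,0,0.6],[-0.012,0,0,0,0,0,0.6],[-0.03,0,0,0,0,0,0.6],[-0.06,0,0,0,0,0,0.6],[-0.09,0,0,0,0,0,0.3],[-0.12,0,0,0,0,0,-1],[-0.14,0,0,0,0,0,-1],[-0.14,0,0,0,0,0,-1],[-0.14,0,0,0,0,0,-1]]'
python3 - <<'E'
from h import *
plan([.5167,-.0529,.09],np.radians(99))
E
```

```text
time_s: 9.65
position: [0.4536, -0.37, 0.1484]
eef_rot: [-0.907, 1.568, -0.809]
force: [-0.4, -0.2, 0.1]
grip_width: 0.0074
shift [0.0579 0.3095 0.0939] turn [-3.37  0.1   0.13]
R [[0.002, -0.098, 0.995], [-0.002, 0.995, 0.098], [-1.0, -0.002, 0.002]]
```

```bash
python3 -m inch '[[0,0.03,0.01,-1,0,0,-1],[0,0.07,0.02,-2,0,0,-1],[0,0.11,0.034,-3,0,0,-1],[0,0.15,0.046,-3.3,0,0,-1],[0,0.19,0.058,-3.3,0,0,-1],[0,0.23,0.07,-3.3,0,0,-1],[0,0.27,0.082,-3.3,0,0,-1],[0.02,0.3,0.091,-3.3,0,0,-1],[0.04,0.31,0.094,-3.3,0,0,-1],[0.05,0.31,0.094,-3.3,0,0,-1]]'
python3 - <<'E'
from h import *
p,d,ci=snap('wrist','w4.png')
p,d,ci=snap('top')
W=cloud(ci,d); t=W[215:345,420:515]; pp=p[215:345,420:515]; m=(pp.max(2)<60)&(t[...,2]>.012)&(t[...,2]<.03)
print('rest in tray',t[m].mean(0),len(t[m]))
plan([.5167,-.0529,.045],np.radians(99))
E
```

```text
time_s: 10.48
position: [0.5155, -0.0494, 0.0944]
eef_rot: [2.746, 1.567, 2.905]
force: [0.8, 0.1, 0.0]
grip_width: -0.0001
rest in tray [ 0.44748424 -0.36916564  0.02071575] 901
shift [ 0.0498 -0.0013  0.0013] turn [-0.   -0.23 -0.08]
R [[-0.004, -0.156, 0.988], [0.001, 0.988, 0.156], [-1.0, 0.001, -0.004]]
```

View pics/w4.png

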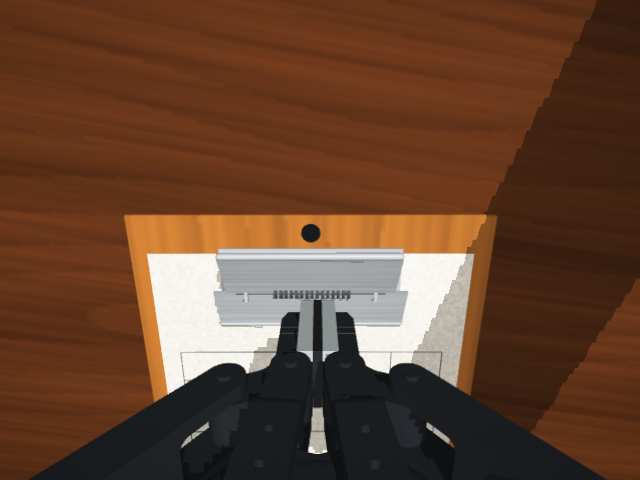

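The wrist view shows the lever's rolled edge at row ~253 (columns 217–403), the pin and spring at row 294, and the shut fingers at column 317. The board is square to the tool.

```bash
python3 - <<'E'
from h import *
p,d,ci=load('wrist')
for n,a in dict(edgeL=(222,254),edgeM=(312,254),edgeR=(398,254),plate=(312,272),pin=(262,292),bL=(130,217),bR=(490,217)).items(): print(n,world(ci,d,[a])[0].round(4))
E
python3 -m inch '[[0.01,-0.002,0.001,0,0,0,-1],[0.02,-0.002,0.001,0,0,0,-1],[0.03,-0.002,0.001,0,0,0,-1],[0.04,-0.002,0.001,0,0,0,-1],[0.045,-0.002,0.001,0,0,0,-1],[0.047,-0.002,0.001,0,0,0,-1],[0.047,-0.002,0.001,0,0,0,-1]]'
```

```text
edgeL [ 0.5183 -0.1015  0.0352]
edgeM [ 0.5105 -0.0528  0.0353]
edgeR [ 0.5029 -0.0063  0.0357]
plate [ 0.5236 -0.0508  0.0295]
pin [ 0.5465 -0.0784  0.0186]
bL [ 0.5157 -0.1642  0.0052]
bR [0.4814 0.0529 0.0033]
time_s: 11.17
position: [0.5176, -0.054, 0.0492]
eef_rot: [2.834, 1.57, 2.989]
force: [0.9, -0.0, 0.8]
grip_width: 0.0002
```

```bash
python3 -m inch '[[0.004,0,0,0,0,0,-1],[0.007,0,0,0,0,0,-1],[0.01,0,0,0,0,0,-1],[0.012,0,0,0,0,0,-1],[0.013,0,0,0,0,0,-1],[0.014,0,0,0,0,0,-1],[0.014,0,0,0,0,0,-1]]'
python3 -m inch '[[0.001,0,0,0,0,0,-1],[0.002,0,0,0,0,0,-1],[0.003,0,0,0,0,0,-1],[0.004,0,0,0,0,0,-1],[0.004,0,0,0,0,0,-1]]'
```

```text
time_s: 11.75
position: [0.5175, -0.0539, 0.0359]
eef_rot: [3.097, 1.57, -3.03]
force: [-3.5, -0.3, 5.8]
grip_width: -0.0003
time_s: 12.17
position: [0.5167, -0.0539, 0.0321]
eef_rot: [2.917, 1.569, 3.073]
force: [-6.7, -1.7, 8.8]
grip_width: -0.0002
```

```bash
python3 -m inch '[[0.001,0,-0.001,0,0,0,-1],[0.002,0,-0.0018,0,0,0,-1],[0.003,0,-0.0026,0,0,0,-1],[0.004,0,-0.003,0,0,0,-1],[0.005,0,-0.0034,0,0,0,-1],[0.005,0,-0.0034,0,0,0,-1]]'
```

```text
time_s: 12.67
position: [0.5147, -0.0543, 0.0273]
eef_rot: [-0.324, 1.57, -0.168]
force: [-1.1, 2.1, 8.5]
grip_width: -0.0001
```

```bash
python3 -m inch '[[0.001,0,-0.0004,0,0,0,-1],[0.002,0,-0.0007,0,0,0,-1],[0.003,0,-0.001,0,0,0,-1],[0.004,0,-0.0012,0,0,0,-1],[0.0045,0,-0.0013,0,0,0,-1],[0.0045,0,-0.0013,0,0,0,-1]]'
python3 - <<'E'
from h import *
W_,dw,cw=snap('wrist','w5.png'); p,d,ci=snap('scene')
cv2.imwrite('pics/s5.png',cv2.resize(p[200:360,90:410],None,fx=2.5,fy=2.5,interpolation=cv2.INTER_CUBIC)[:,:,::-1])
print(status.observe()['force'],status.observe()['position'])
W=cloud(cw,dw); m=np.hypot(W[...,0]-.515,W[...,1]+.053)<.08
E
```

```text
time_s: 13.17
position: [0.5136, -0.0545, 0.023]
eef_rot: [-0.324, 1.569, -0.168]
force: [0.1, 3.1, 9.5]
grip_width: 0.0002
[-0.39701016  2.01044606  9.69875397] [ 0.51364979 -0.0545372   0.02303315]
```

View pics/w5.png

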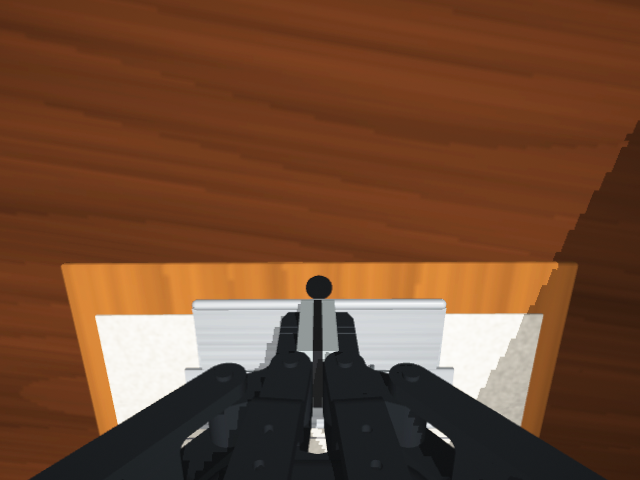

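View pics/s5.png

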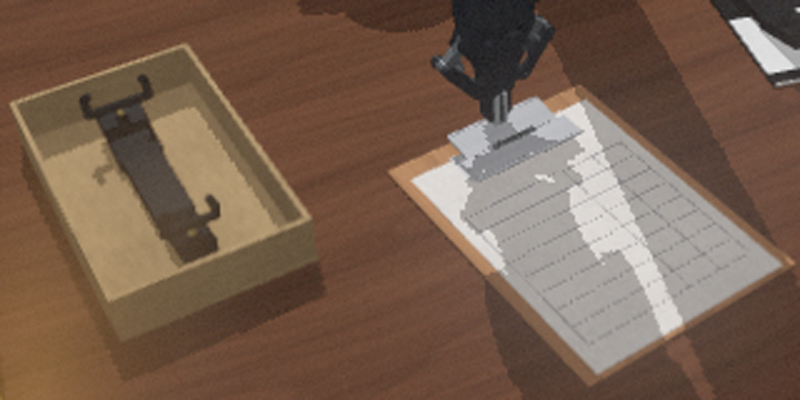

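The jaw is visibly open and the rest lies flat in the tray. I'll put numbers on the clip angle and the board shift.

```bash
python3 - <<'E'
from h import *
p,d,ci=load('wrist')
for n,a in dict(eL=(200,303),eR=(440,303),b1=(70,268),b2=(570,268)).items(): print(n,world(ci,d,[a])[0].round(4))
W=cloud(ci,d)
for s in (slice(205,260),slice(375,435)):
    q=W[312:352,s].reshape(-1,3); x=q[:,:2]@np.array([.988,.156]); k=(q[:,2]>.012)&(q[:,2]<.04)
    A=np.polyfit(x[k],q[k,2],1); print('slope deg',np.degrees(np.arctan(A[0])), k.sum(), 'clip rad',np.radians(30)+np.arctan(A[0]))
# jaw height from scene camera
p,d,ci=load('scene'); W=cloud(ci,d); q=W.reshape(-1,3); r=q[:,:2]-np.array([.5424,-.050]); a=r@np.array([.988,.156]); b=r@np.array([-.156,.988])
for lo in np.arange(.004,.04,.004):
    k=(a>lo)&(a<lo+.004)&(abs(abs(b)-.035)<.015); print(round(lo+.002,3),k.sum(),np.median(q[k,2]).round(4) if k.any() else '')
E
```

```text
eL [ 0.5143 -0.1025  0.0222]
eR [ 0.4987 -0.0064  0.0229]
b1 [ 0.517  -0.1651  0.0028]
b2 [0.4821 0.0538 0.0037]
slope deg -6.815832029978392 2191 clip rad 0.40464006541228703
slope deg -7.090203064357743 2393 clip rad 0.3998513874902648
0.006 176 0.2756
0.01 106 0.2853
0.014 87 0.3102
0.018 86 0.3017
0.022 125 0.2635
0.026 114 0.248
0.03 135 0.2601
0.034 115 0.2701
0.038 68 0.0071
```

Slope gives a clip angle of about 0.40 rad and edge height about 0.42. The board has moved under 2 mm. I'll add half a millimetre of margin, hold, check and hand in.

```bash
python3 -m inch '[[0.0003,0,0,0,0,0,-1],[0.0005,0,0,0,0,0,-1],[0.0005,0,0,0,0,0,-1],[0.0005,0,0,0,0,0,-1],[0.0005,0,0,0,0,0,-1],[0.0005,0,0,0,0,0,-1],[0.0005,0,0,0,0,0,-1],[0.0005,0,0,0,0,0,-1],[0.0005,0,0,0,0,0,-1],[0.0005,0,0,0,0,0,-1]]'
python3 - <<'E'
from h import *
p,d,ci=snap('wrist'); W=cloud(ci,d)
for s in (slice(205,260),slice(375,435)):
    q=W[312:352,s].reshape(-1,3); x=q[:,:2]@np.array([.988,.156]); k=(q[:,2]>.012)&(q[:,2]<.04)
    A=np.polyfit(x[k],q[k,2],1); print('clip',np.radians(30)+np.arctan(A[0]))
s=status.observe(); print(s['force'],abs(s['joint_velocities']).max())
job.close_job()
E
```

```text
time_s: 14.1
position: [0.5136, -0.0545, 0.0226]
eef_rot: [-0.331, 1.569, -0.175]
force: [0.2, 2.9, 10.0]
grip_width: -0.0
clip 0.41267850280863727
clip 0.41048582347442814
[-0.49223507  3.04786688 10.46910707] 0.0030601924190034233
the job is handed in; nothing more can be done
```

The shoulder rest is in the tray and the clip is held open. I handed the job in at about 14 s; the hand-in gave no verdict.

- **Rest:** I lifted it off the sheet, lowered it to the tray floor and let go once it touched. It lies pad down, near the middle and lined up with the tray. The picture I checked afterwards shows it flat with the fork feet up. When I set it down the tool force reached about 21 N; I backed off before opening.
- **Clip:** The shut fingers still hold the thumb lever down with about 10 N. In the last check the plate's slope gave a clip angle of about 0.41 rad, so the jaw is nearly 12 mm open. The lever edge height just before the last half millimetre of press gave about 0.42, which agrees. I tried to measure the jaw height from the scene camera, but the arm blocked the view, so I don't have that direct check.
- **Clipboard and the rest of the desk:** The board had moved less than 2 mm when I last measured it, just before the last half millimetre of press. A sideways force of 6.7 N built up early in the press, and I cleared it by following the lever outward. The arm never went near the other rest, the boxes or the can, but I didn't re-measure their positions at the end.

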